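# Free the stuck stopper of the amber reagent bottle

## Task

The glass stopper of the amber (orange-brown) bottle has stuck in its tapered neck. Twist it to break it free, pull it straight out, and set it down in the white hexagonal weighing dish without dropping it; leave the green and the clear bottle alone.

Things in the scene. Friction and masses are not known exactly. Their poses are not given: they have to be found in the camera images.
- amber_bottle: the amber (orange-brown) glass reagent bottle, 72 mm across, bolted to the bench by a grey square foot 96 x 96 x 16 mm; a green and a clear bottle of the same shape stand beside it, at least 120 mm away between centres. Origin: on the bench, under the bottle's axis; z up. The rim of its neck is 130 mm above the origin, 45 mm across. It cannot move
- stopper_tab (a point): centre of the upright grip tab of the amber bottle's stuck stopper: 34 mm wide along this point's x, 12 mm thick along its y (grip across this), 28 mm high; z up along the stopper; 149 mm above the bench when seated. A straight pull does not free it; turned about the vertical 40 degrees or more from its start, either way (60 is ample, resistance about 0.15 N m), it lifts straight out
- stopper_middle (a point): middle of the same stopper (loose, about 60 g, 63 mm long), same axes, 18 mm below stopper_tab. From below: a tapered plug 30 mm long, 25 to 30 mm across, its foot 31 mm below this point and 49 mm below stopper_tab; a flange 41 mm across, 5 mm thick, that sits on the bottle's rim, its top 14 mm below stopper_tab; then the tab
- dish_floor (a point): centre of the inner floor of the white hexagonal weighing dish, an open dish 87 x 99 mm and 24 mm high with a flat floor 4 mm above the bench; loose, about 80 g; z up

How it is judged:
By the outcome, as a careful person would: the job done as asked, in the order asked, and still so for the second after the job is handed in, with the robot touching nothing.
It also fails if it takes over 43 s, if anything falls off the work surface, if the arm or the gripper's body presses on something with over 40 N, if the wrist force passes 120 N, or if a joint passes its speed limit or range.

## Robot

A 7-joint arm with a two-finger parallel gripper is mounted at the origin on the work surface; the furniture and walls round the work are solid. World frame = base frame: x ahead of the robot, y to its left, z up, the work surface at z = 0. Lengths are in m, angles in rad, forces in N, time in s.
With the tool pointing down it reaches from about 0.4 to 0.875 m from the base axis. Payload 19.3 kg.
Tool frame: the origin (TCP) lies midway between the tips of the shut fingers; the grasp point (between the pads) lies 19 mm behind it; z points along the fingers, x is the direction in which the jaws open and shut, and the axes are right-handed (so a half turn about z gives the same grasp; the last joint's range is limited). The gripper opens to 85 mm and grips with 20 to 120 N. Pads are 22 mm wide; open, the fingers measure 114 mm over their backs; the gripper's body (76 mm by 85 mm) begins 54 mm behind the grasp point. The pads swing forward as they close: fully open they stand 13 mm farther back than shut.
Start: joints at [-1.191, 0.521, -0.036, 1.599, 0.021, 1.021, -0.113], TCP at [0.272, 0.563, 0.231] pointing down, gripper open.
Joint ranges: [-2.91, 2.91], [-0.3, 2.13], [-1.5, 1.42], [0.17, 2.43], [-1.26, 4.41], [0.16, 1.93], [-2.52, 2.52]. Speed limits (rad/s): [1.89, 1.89, 2.39, 2.39, 3.01, 3.01, 3.01].

## Interface

Orientations are given as a 3x3 rotation matrix whose columns are the frame's x, y, z axes.
In Python, from workcell import observe, snapshot, job_done gives the robot as it stands. The module is installed in compiled form; this text tells all that it offers.
- The arm moves only by the tool jog_arm, never from a script. Its argument "motion" is a list of rows, each an object with "travel": the shift along the tool's x, y, z in cm, a list of three; "dr": the turn, a rotation vector about the tool's x, y, z in degrees, a list of three. In form: [{"travel": [x, y, z], "dr": [rx, ry, rz]}, ...]. A call has 1 to 20 rows; each row shifts and turns the commanded pose from where the row before left it, along the tool's axes as they then stand; what a row does not reach is not made up. A row lasts 1/8 s, in which the tool goes at most 62.5 mm and 10.7 degrees, less where a joint would pass 70% of its speed; a pose out of reach is approached as far as the arm can. A call is refused whole if a number of a shift passes 6.25 or a number of a turn 10.7, either way. A call with a gripper value outside its range is refused whole. "claw" is the finger opening in cm, from 0 to 8.54, set as the call begins (left out, the last holds). The fingers move at their own pace and stop on an object; the grip force is fixed at half the most. Time passes only in rows, so rows that do not move let the fingers close. It gives the time, the measured TCP pose, the force and the opening at its end, in the units of the state.
- observe(): the state, without advancing time (a new reading comes with each control period).
- snapshot(name): name is "side" or "top" or "wrist"; returns a dict with "pixels" (400x640x3 uint8, red, green, blue), "fx", "fy", "cx", "cy" (pixels), "position" and "attitude" of the camera in the world. Camera axes: x right, y down, z forward; pixel columns grow to the right and rows downward; lengths in m; the calibration is good to about 2 mm. A picture is of the moment at which its call begins. There is no depth.
- job_done(): hands the job in, once; it reports no verdict.
The state is a dict: "time": time; "q": joint angles; "qd": joint speeds; "effort": joint torques, N m; "tool_pos": TCP position; "tool_rot": TCP orientation; "contact_force": force on the tool from outside, world axes, zero at the start; "wrist_torque": the same for the moment, N m; "width": finger opening in m.
Only numpy, scipy, OpenCV 4.12 (cv2) and the standard library are available. Lean on these libraries where they do the work, as an engineer would, in place of code of your own. Each camera call takes 0.05 s, during which the arm holds its last target.

## Working session

There is one attempt and no reset: what is moved stays moved. The work goes in short steps, Python scripts to look and compute and a tool call to move; the robot and the scene stay as the last step left them, time stands still between calls to the robot, and variables do not carry over. Pictures are saved under pics/ and viewed, and the job is handed in when it is done.

Besides the shell and the picture viewer there is one more tool, called in YAML: its name, and indented under it one key for each argument. jog_arm: Moves the arm, as the interface text tells. Its arguments: {"type":"object","properties":{"motion":{"type":"array","items":{"type":"object","properties":{"travel":{"type":"array","items":{"type":"number"}},"dr":{"type":"array","items":{"type":"number"}}}}},"claw":{"type":"number"}},"required":["motion"]}

```bash
mkdir -p pics
cat > h.py <<'E'
import numpy as np, cv2
from workcell import observe, snapshot, job_done
def snap(n,f):
    s=snapshot(n); cv2.imwrite('pics/'+f,s['pixels'][:,:,::-1]); np.savez('pics/'+f[:-4]+'.npz',**s); return s
def ray(s,u,v):
    d=np.array([(u-s['cx'])/s['fx'],(v-s['cy'])/s['fy'],1.]); d=np.array(s['attitude'])@d
    return np.array(s['position']),d/np.linalg.norm(d)
def onz(s,u,v,z):
    p,d=ray(s,u,v); return p+d*(z-p[2])/d[2]
def proj(s,P):
    c=np.array(s['attitude']).T@(np.array(P)-s['position']); return s['fx']*c[0]/c[2]+s['cx'],s['fy']*c[1]/c[2]+s['cy']
E
python3 - <<'E'
from h import *
np.set_printoptions(precision=4,suppress=True)
for n in ['top','side','wrist']:
    s=snap(n,n+'0.png'); print(n,s['fx'],s['fy'],s['cx'],s['cy'],s['position'],np.array(s['attitude']).round(3).tolist())
o=observe(); print(o)
E
```

```text
top 498.7603984386253 498.7603984386253 317.1697104565314 199.57513655802367 [ 0.4064 -0.07    1.2468] [[0.005, -0.996, 0.093], [-1.0, -0.006, -0.014], [0.014, -0.093, -0.996]]
side 425.6914159717313 425.6914159717313 318.1553242553447 203.10907927765646 [0.5207 0.6713 0.6462] [[-1.0, -0.02, -0.005], [-0.007, 0.579, -0.816], [0.019, -0.815, -0.579]]
wrist 343.496036856909 343.496036856909 319.00192942489093 194.77168110527285 [0.1959 0.5994 0.3735] [[0.434, 0.852, 0.292], [0.901, -0.41, -0.143], [-0.002, 0.326, -0.946]]
{'time': 0.15, 'q': array([-1.1912,  0.5219, -0.0363,  1.5999,  0.0212,  1.0211, -0.1128]), 'qd': array([ 0.0002, -0.0028, -0.0014, -0.0006, -0.0003, -0.0011,  0.0001]), 'effort': array([  0.0016, -92.7394,   1.9804, -37.0055,   0.018 ,   0.0063,
         0.0001]), 'tool_pos': array([0.2717, 0.5626, 0.2309]), 'tool_rot': array([[ 0.4348,  0.9005, -0.0004],
       [ 0.9005, -0.4348, -0.0008],
       [-0.0009,  0.    , -1.    ]]), 'contact_force': array([-0.4647, -0.6826, -0.6448]), 'wrist_torque': array([-0.0157, -0.0173, -0.0055]), 'width': 0.08540724263097298}
```

View pics/top0.png

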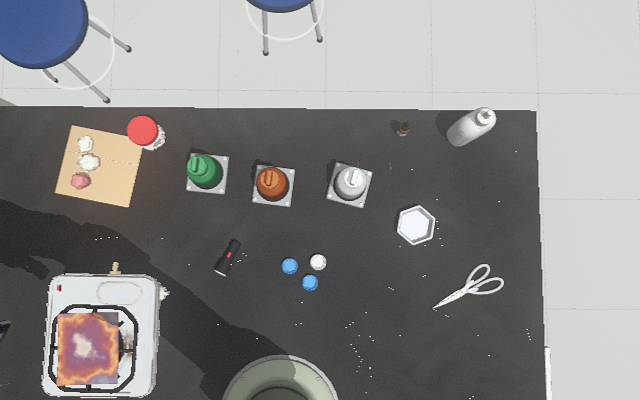

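View pics/side0.png

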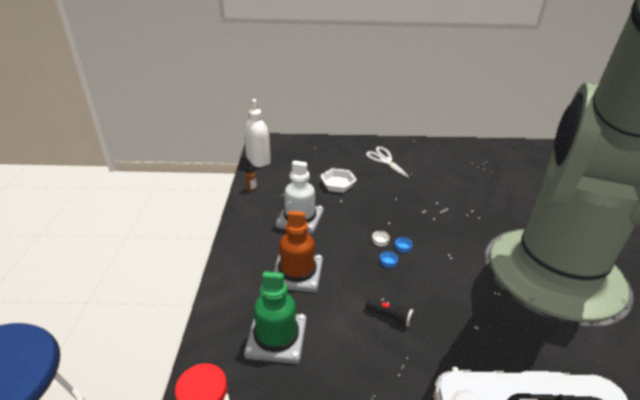

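Run:
```python
import cv2,numpy as np
a=cv2.imread('pics/top0.png')[150:260,230:450]; b=cv2.imread('pics/side0.png')[150:300,240:370]
a=cv2.resize(a,None,fx=3.6,fy=3.6,interpolation=cv2.INTER_CUBIC);cv2.imwrite('pics/za.png',a)
b=cv2.resize(b,None,fx=4,fy=4,interpolation=cv2.INTER_CUBIC);cv2.imwrite('pics/zb.png',b)
```

```text
(no output)
```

View pics/za.png

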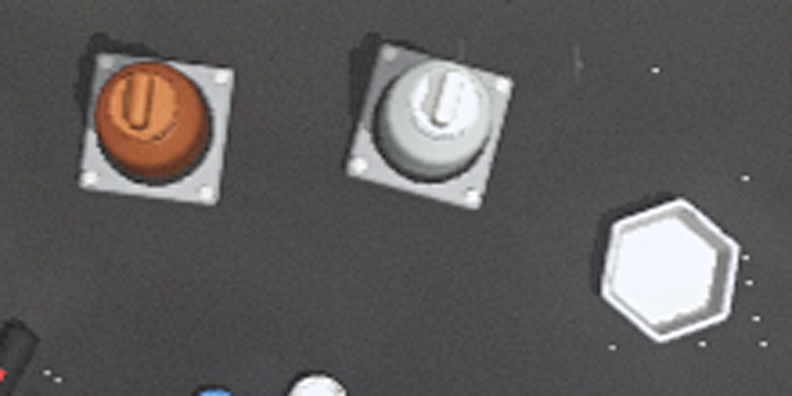

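View pics/zb.png

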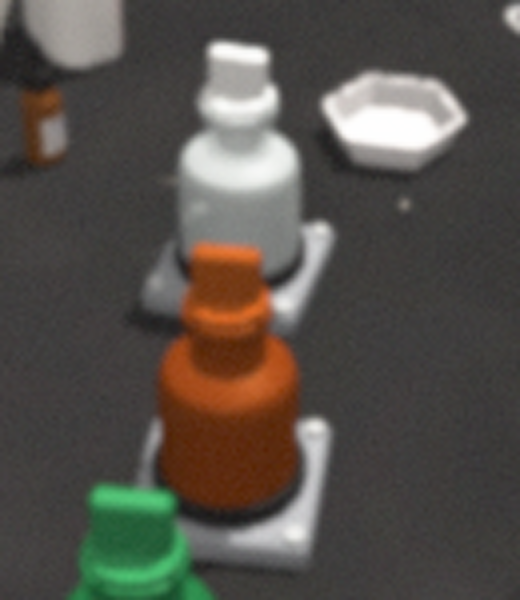

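Run:
```python
from h import *
np.set_printoptions(precision=4,suppress=True)
s=dict(np.load('pics/top0.npz'))
Z=lambda x,y:((x+.5)/3.6-.5+230,(y+.5)/3.6-.5+150)
c=np.array([onz(s,*Z(*p),.016) for p in [(97,55),(234,70),(215,205),(80,187)]]);print(c,c.mean(0))
hsv=cv2.cvtColor(s['pixels'],cv2.COLOR_RGB2HSV)
m=((hsv[...,0]<16)&(hsv[...,1]>130)).astype(np.uint8);m[:, :235]=0;m[:,310:]=0;m[:150]=0;m[215:]=0
n,l,st,ce=cv2.connectedComponentsWithStats(m);print(st,ce)
# tab: top
for a in [(142,70),(136,131),(139,101)]: print('tab',onz(s,*Z(*a),.163))
# side tab top edge endpoints
t=dict(np.load('pics/side0.npz'));W=lambda x,y:((x+.5)/4-.5+240,(y+.5)/4-.5+150)
for a in [(194,247),(263,251)]: print('sideTab',onz(t,*W(*a),.163))
# dish: floor white area
g=cv2.cvtColor(s['pixels'],cv2.COLOR_RGB2GRAY)
for p in [(682,200),(740,240),(725,317),(658,342),(602,293),(615,226)]: print('rim',onz(s,*Z(*p),.024))
d=np.array([onz(s,*Z(*p),.024) for p in [(682,200),(740,240),(725,317),(658,342),(602,293),(615,226)]]);print(d.mean(0))
big=cv2.resize(s['pixels'][160:215,245:300],None,fx=10,fy=10,interpolation=cv2.INTER_CUBIC)
big=cv2.convertScaleAbs(big,alpha=1.5)
cv2.imwrite('pics/zc.png',big[:,:,::-1])
```

```text
[[ 0.6072  0.0644  0.016 ]
 [ 0.5974 -0.0305  0.016 ]
 [ 0.5036 -0.0183  0.016 ]
 [ 0.5155  0.0745  0.016 ]] [0.556  0.0225 0.016 ]
[[     0      0    640    400 255253]
 [   257    167     30     32    747]] [[319.6403 199.5489]
 [271.5649 182.7925]]
tab [0.5742 0.0208 0.163 ]
tab [0.5368 0.0239 0.163 ]
tab [0.5552 0.0224 0.163 ]
sideTab [0.5733 0.0193 0.163 ]
sideTab [0.5404 0.0215 0.163 ]
rim [ 0.5084 -0.3384  0.024 ]
rim [ 0.4811 -0.3778  0.024 ]
rim [ 0.4285 -0.3666  0.024 ]
rim [ 0.4113 -0.3206  0.024 ]
rim [ 0.4444 -0.2828  0.024 ]
rim [ 0.4902 -0.2922  0.024 ]
[ 0.4607 -0.3297  0.024 ]
```

View pics/zc.png

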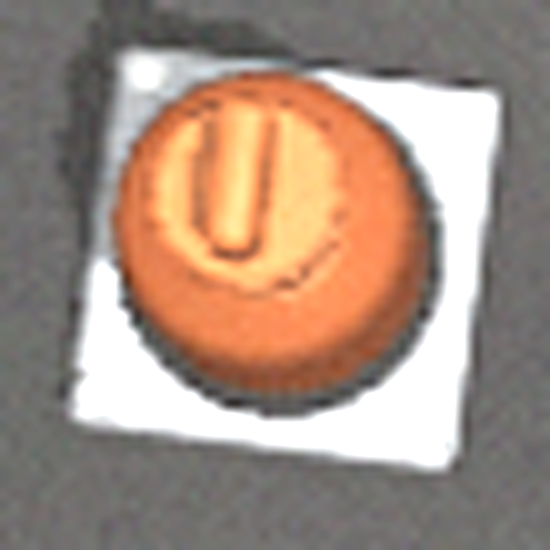

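jog_arm:
  motion:
    - {"travel": [-1.2, 1.6, -0.5], "dr": [0, 0, 0]}
    - {"travel": [-2.4, 3.25, -0.5], "dr": [0, 0, 0]}
    - {"travel": [-2.4, 3.25, -0.5], "dr": [0, 0, 0]}
    - {"travel": [-2.4, 3.25, -0.5], "dr": [0, 0, 0]}
    - {"travel": [-2.4, 3.25, -0.5], "dr": [0, 0, 0]}
    - {"travel": [-2.4, 3.25, -0.5], "dr": [0, 0, 0]}
    - {"travel": [-2.4, 3.25, 0], "dr": [0, 0, 0]}
    - {"travel": [-2.4, 3.25, 0], "dr": [0, 0, 0]}
    - {"travel": [-2.4, 3.25, 0], "dr": [0, 0, 0]}
    - {"travel": [-2.4, 3.25, 0], "dr": [0, 0, 0]}
    - {"travel": [-2.4, 3.25, 0], "dr": [0, 0, 0]}
    - {"travel": [-2.4, 3.25, 0], "dr": [0, 0, 0]}
    - {"travel": [-2.4, 3.25, 0], "dr": [0, 0, -4]}
    - {"travel": [0, 0, 0], "dr": [0, 0, -8]}
    - {"travel": [0, 0, 0], "dr": [0, 0, -8]}
    - {"travel": [0, 0, 0], "dr": [0, 0, 0]}
  claw: 8.5

```text
time: 2.15
tool_pos: [0.5067, 0.1152, 0.2615]
tool_rot: [[0.102, 0.995, 0.0], [0.995, -0.102, 0.0], [0.0, 0.0, -1.0]]
contact_force: [-0.6, -0.5, -0.3]
width: 0.0852
```

Run:
```python
from h import *
np.set_printoptions(precision=4,suppress=True)
o=observe();print(o['time'],o['q'],o['tool_pos'],o['tool_rot'])
s=snap('wrist','w1.png');snap('side','s1.png')
for P in [(.556,.0215,.163),(.5725,.02,.163),(.5395,.023,.163)]: print(proj(s,P))
```

```text
2.15 [-0.3828  0.3199  0.0576  1.8427 -0.0219  0.9795  1.1525] [0.5067 0.1152 0.2615] [[ 0.1022  0.9948  0.    ]
 [ 0.9948 -0.1022  0.    ]
 [ 0.      0.     -1.    ]]
(np.float64(208.78859620484573), np.float64(265.4624543846953))
(np.float64(211.1400500891429), np.float64(283.32461476351136))
(np.float64(206.3430404299878), np.float64(246.88547536862222))
```

View pics/w1.png

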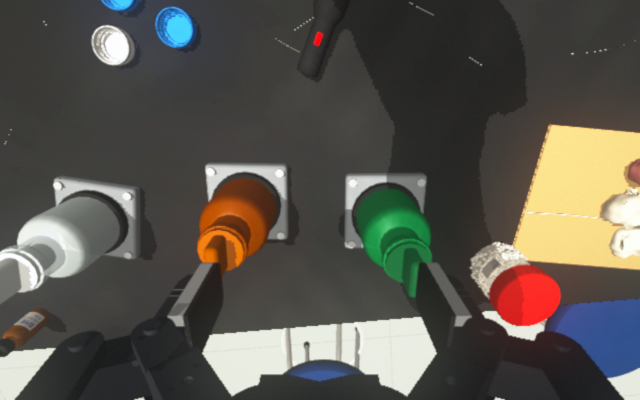

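jog_arm:
  motion:
    - {"travel": [-2.2, 1.5, 0]}
    - {"travel": [-3, 2, 0]}
    - {"travel": [-2.4, 1.6, 0]}
    - {"travel": [-1.2, 0.7, 0]}
    - {"travel": [0, 0, 0]}

```text
$.motion[0]: bad value
```

Run:
```python
from h import *
np.set_printoptions(precision=4,suppress=True)
o=observe();print(o['time'],o['q'],o['tool_pos'],o['tool_rot'])
s=snap('wrist','w2.png')
for P in [(.556,.0215,.163),(.5725,.02,.163),(.5395,.023,.163),o['tool_pos']]: print(proj(s,P))
x=s['pixels'][150:350,220:420]
cv2.imwrite('pics/w2z.png',cv2.resize(x,None,fx=3,fy=3,interpolation=cv2.INTER_CUBIC)[:,:,::-1])
```

```text
2.25 [-0.3841  0.3202  0.0584  1.8424 -0.0221  0.9795  1.1497] [0.5068 0.1156 0.2614] [[ 0.1046  0.9945  0.0001]
 [ 0.9945 -0.1046 -0.    ]
 [-0.      0.0001 -1.    ]]
(np.float64(208.45694480003863), np.float64(265.67547604742856))
(np.float64(210.8611655768702), np.float64(283.53048475475396))
(np.float64(205.9565107057377), np.float64(247.10593661242206))
(np.float64(318.86059935834453), np.float64(264.9937408754129))
```

View pics/w2z.png

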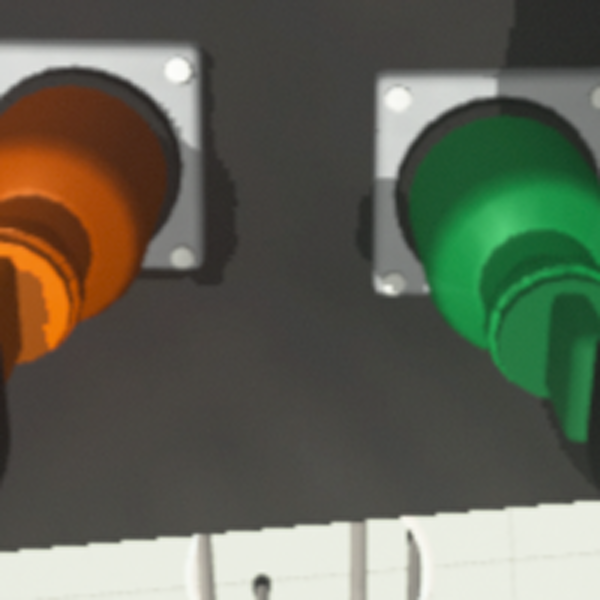

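jog_arm:
  motion:
    - {"travel": [-2.2, 1.5, 0], "dr": [0, 0, 0]}
    - {"travel": [-3, 2, 0], "dr": [0, 0, 0]}
    - {"travel": [-2.4, 1.6, 0], "dr": [0, 0, 0]}
    - {"travel": [-1.2, 0.7, 0], "dr": [0, 0, 0]}
    - {"travel": [0, 0, 0], "dr": [0, 0, 0]}
    - {"travel": [0, 0, 0], "dr": [0, 0, 0]}

```text
time: 3.05
tool_pos: [0.5554, 0.0239, 0.2613]
tool_rot: [[0.1, 0.995, -0.0], [0.995, -0.1, 0.0], [0.0, -0.0, -1.0]]
contact_force: [1.0, -0.1, 0.3]
width: 0.0851
```

Run:
```python
from h import *
np.set_printoptions(precision=4,suppress=True)
o=observe();print(o['time'],o['q'],o['tool_pos'],o['tool_rot'])
s=snap('wrist','w3.png')
for P in [(.556,.0215,.163),(.5725,.02,.163),(.5395,.023,.163),o['tool_pos']]: print(proj(s,P))
x=s['pixels'][150:350,220:420]
cv2.imwrite('pics/w3z.png',cv2.resize(x,None,fx=3,fy=3,interpolation=cv2.INTER_CUBIC)[:,:,::-1])
```

```text
3.05 [-0.2211  0.3806  0.0959  1.7544 -0.0427  1.0087  1.3616] [0.5554 0.0239 0.2613] [[ 0.0999  0.995  -0.0003]
 [ 0.995  -0.0999  0.0005]
 [ 0.0004 -0.0003 -1.    ]]
(np.float64(315.8655343725629), np.float64(197.54783935137996))
(np.float64(316.1235935682266), np.float64(218.11803199324552))
(np.float64(315.5963725139923), np.float64(176.0926407935563))
(np.float64(318.8505859541041), np.float64(264.97366376147284))
```

View pics/w3z.png

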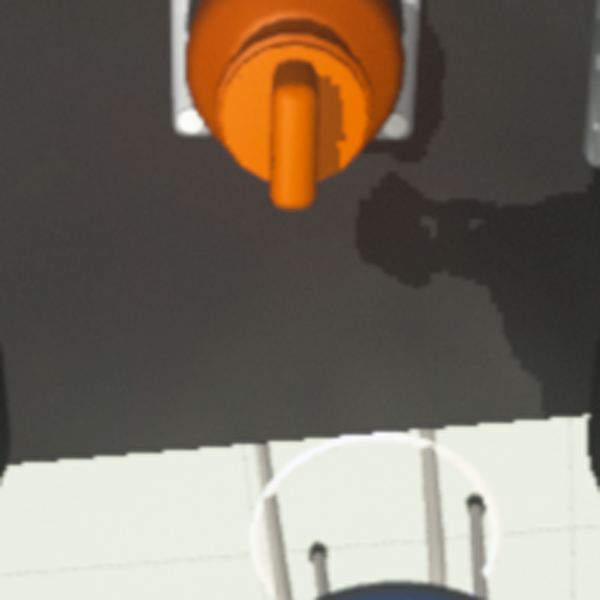

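jog_arm:
  motion:
    - {"travel": [-0.1, 0.1, 1], "dr": [0, 0, 1]}
    - {"travel": [0, 0, 2], "dr": [0, 0, 0]}
    - {"travel": [0, 0, 3], "dr": [0, 0, 0]}
    - {"travel": [0, 0, 3], "dr": [0, 0, 0]}
    - {"travel": [0, 0, 2], "dr": [0, 0, 0]}
    - {"travel": [0, 0, 1.2], "dr": [0, 0, 0]}
    - {"travel": [0, 0, 0], "dr": [0, 0, 0]}
    - {"travel": [0, 0, 0], "dr": [0, 0, 0]}

```text
time: 4.1
tool_pos: [0.557, 0.0217, 0.1399]
tool_rot: [[0.118, 0.993, 0.001], [0.993, -0.118, 0.0], [0.0, 0.001, -1.0]]
contact_force: [0.3, -0.3, 0.3]
width: 0.0851
```

jog_arm:
  motion:
    - {"travel": [0, 0, 0], "dr": [0, 0, 0]}
    - {"travel": [0, 0, 0], "dr": [0, 0, 0]}
    - {"travel": [0, 0, 0], "dr": [0, 0, 0]}
    - {"travel": [0, 0, 0], "dr": [0, 0, 0]}
    - {"travel": [0, 0, 0], "dr": [0, 0, 0]}
    - {"travel": [0, 0, 0], "dr": [0, 0, 0]}
  claw: 3

```text
time: 4.85
tool_pos: [0.5567, 0.0216, 0.1393]
tool_rot: [[0.118, 0.993, 0.0], [0.993, -0.118, -0.0], [-0.0, 0.0, -1.0]]
contact_force: [0.4, 0.4, 0.9]
width: 0.0299
```

Run:
```python
from h import *
np.set_printoptions(precision=4,suppress=True)
o=observe();print(o['time'],o['q'],o['tool_pos'],o['tool_rot'],o['contact_force'],o['width'])
s=snap('wrist','w4.png');t=snap('side','s4.png')
x=np.hstack([s['pixels'][100:300,220:420],t['pixels'][120:320,200:400]])
cv2.imwrite('pics/w4z.png',cv2.resize(x,None,fx=2,fy=2,interpolation=cv2.INTER_CUBIC)[:,:,::-1])
```

```text
4.85 [-0.2037  0.5349  0.0806  1.868  -0.0608  0.741   1.3631] [0.5567 0.0216 0.1393] [[ 0.118  0.993  0.   ]
 [ 0.993 -0.118 -0.   ]
 [-0.     0.    -1.   ]] [0.3532 0.4308 0.8607] 0.02990355057052242
```

View pics/w4z.png

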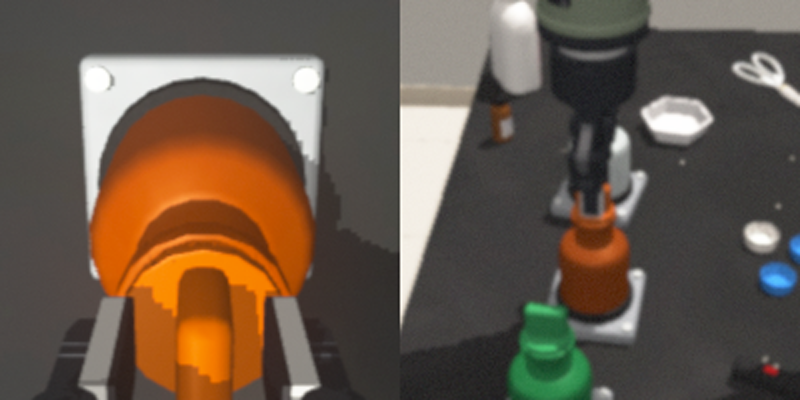

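jog_arm:
  motion:
    - {"travel": [0, 0, 0], "dr": [0, 0, 0]}
    - {"travel": [0, 0, 0], "dr": [0, 0, 0]}
    - {"travel": [0, 0, 0], "dr": [0, 0, 0]}
    - {"travel": [0, 0, 0], "dr": [0, 0, 0]}
    - {"travel": [0, 0, 0], "dr": [0, 0, 0]}
  claw: 0

```text
time: 5.58
tool_pos: [0.5568, 0.022, 0.1394]
tool_rot: [[0.118, 0.993, 0.0], [0.993, -0.118, 0.0], [0.0, 0.0, -1.0]]
contact_force: [-0.1, 5.4, 4.3]
width: 0.0105
```

Run:
```python
from h import *
np.set_printoptions(precision=4,suppress=True)
o=observe();print(o['time'],o['q'],o['tool_pos'],o['contact_force'],o['wrist_torque'],o['width'])
s=snap('wrist','w5.png')
x=s['pixels'][100:300,220:420]
cv2.imwrite('pics/w5z.png',cv2.resize(x,None,fx=2,fy=2,interpolation=cv2.INTER_CUBIC)[:,:,::-1])
```

```text
5.575 [-0.2039  0.5348  0.0803  1.8679 -0.0611  0.741   1.3631] [0.5568 0.022  0.1394] [-0.1159  5.4451  4.3165] [ 1.2935  0.0733 -0.0306] 0.010503971306688845
```

View pics/w5z.png

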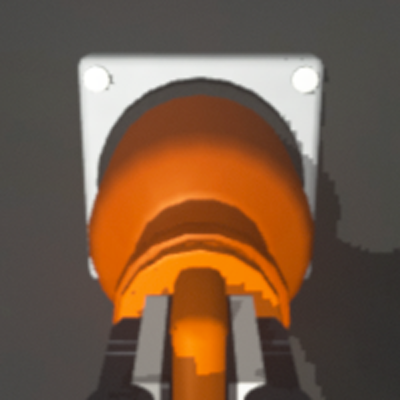

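jog_arm:
  motion:
    - {"travel": [0.05, 0, 0], "dr": [0, 0, 2]}
    - {"travel": [0, 0, 0], "dr": [0, 0, 4]}
    - {"travel": [0, 0, 0], "dr": [0, 0, 5]}
    - {"travel": [0, 0, 0], "dr": [0, 0, 5]}
    - {"travel": [0, 0, 0], "dr": [0, 0, 5]}
    - {"travel": [0, 0, 0], "dr": [0, 0, 0]}

```text
time: 6.38
tool_pos: [0.5569, 0.0228, 0.1394]
tool_rot: [[0.468, 0.884, 0.0], [0.884, -0.468, 0.0], [0.001, 0.0, -1.0]]
contact_force: [0.4, 6.5, 2.2]
width: 0.0108
```

Run:
```python
from h import *
np.set_printoptions(precision=4,suppress=True)
o=observe();print(o['time'],o['q'],o['tool_pos'],o['contact_force'],o['wrist_torque'],o['width'])
```

```text
6.375 [-0.2771  0.5414  0.1802  1.8714 -0.1378  0.7403  1.0638] [0.5569 0.0228 0.1394] [0.3914 6.5013 2.2346] [ 1.5541 -0.1212  0.0128] 0.010839946135114954
```

jog_arm:
  motion:
    - {"travel": [-0.05, 0, 0], "dr": [0, 0, 5]}
    - {"travel": [0, 0, 0], "dr": [0, 0, 6]}
    - {"travel": [0, 0, 0], "dr": [0, 0, 6]}
    - {"travel": [0, 0, 0], "dr": [0, 0, 6]}
    - {"travel": [0, 0, 0], "dr": [0, 0, 6]}
    - {"travel": [0, 0, 0], "dr": [0, 0, 6]}
    - {"travel": [0, 0, 0], "dr": [0, 0, 6]}
    - {"travel": [0, 0, 0], "dr": [0, 0, 3]}
    - {"travel": [0, 0, 0], "dr": [0, 0, 0]}
    - {"travel": [0, 0, 0], "dr": [0, 0, 0]}

```text
time: 7.62
tool_pos: [0.5576, 0.0232, 0.1396]
tool_rot: [[0.95, 0.313, 0.002], [0.313, -0.95, 0.001], [0.002, -0.001, -1.0]]
contact_force: [5.9, 11.3, -1.2]
width: 0.0111
```

Run:
```python
from h import *
np.set_printoptions(precision=4,suppress=True)
o=observe();print(o['time'],o['q'],o['tool_pos'],o['contact_force'],o['wrist_torque'],o['width'])
s=snap('wrist','w6.png');t=snap('top','t6.png')
x=np.hstack([s['pixels'][100:300,220:420],t['pixels'][80:280,170:370]])
cv2.imwrite('pics/w6z.png',cv2.resize(x,None,fx=2,fy=2,interpolation=cv2.INTER_CUBIC)[:,:,::-1])
```

```text
7.625 [-0.4238  0.5679  0.3888  1.8787 -0.3053  0.7508  0.4529] [0.5576 0.0232 0.1396] [ 5.8978 11.2578 -1.1985] [ 2.7837 -1.4341  0.101 ] 0.01107908848802615
```

View pics/w6z.png

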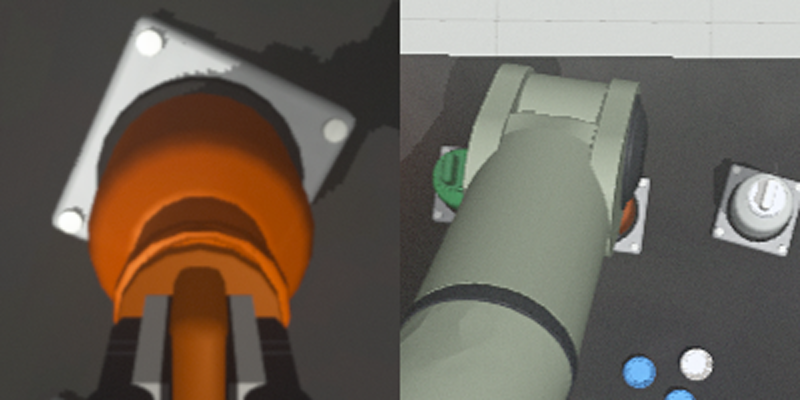

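jog_arm:
  motion:
    - {"travel": [0.1, -0.1, 0], "dr": [0, 0, 0]}
    - {"travel": [0, 0, 0], "dr": [0, 0, 0]}

```text
time: 7.98
tool_pos: [0.5577, 0.0236, 0.1395]
tool_rot: [[0.95, 0.312, 0.001], [0.312, -0.95, 0.0], [0.001, -0.0, -1.0]]
contact_force: [2.8, 5.8, 1.5]
width: 0.0111
```

Forces dropped as expected. Shift a little more and lift.

jog_arm:
  motion:
    - {"travel": [0.1, -0.1, 0], "dr": [0, 0, 0]}
    - {"travel": [0, 0, -0.3], "dr": [0, 0, 0]}
    - {"travel": [0, 0, -0.5], "dr": [0, 0, 0]}
    - {"travel": [0, 0, -0.5], "dr": [0, 0, 0]}
    - {"travel": [0, 0, 0], "dr": [0, 0, 0]}

```text
time: 8.6
tool_pos: [0.5578, 0.0241, 0.1528]
tool_rot: [[0.95, 0.312, 0.0], [0.312, -0.95, 0.0], [0.0, 0.0, -1.0]]
contact_force: [0.1, 0.1, -0.5]
width: 0.0108
```

Run:
```python
from h import *
np.set_printoptions(precision=4,suppress=True)
o=observe();print(o['time'],o['q'],o['tool_pos'],o['contact_force'],o['wrist_torque'],o['width'])
s=snap('wrist','w7.png');t=snap('side','s7.png')
x=np.hstack([s['pixels'][100:300,220:420],t['pixels'][120:320,200:400]])
cv2.imwrite('pics/w7z.png',cv2.resize(x,None,fx=2,fy=2,interpolation=cv2.INTER_CUBIC)[:,:,::-1])
```

```text
8.6 [-0.4343  0.5507  0.4001  1.8673 -0.2938  0.7809  0.441 ] [0.5578 0.0241 0.1528] [ 0.1312  0.0709 -0.5123] [0.0275 0.0015 0.0158] 0.010777488905272194
```

View pics/w7z.png

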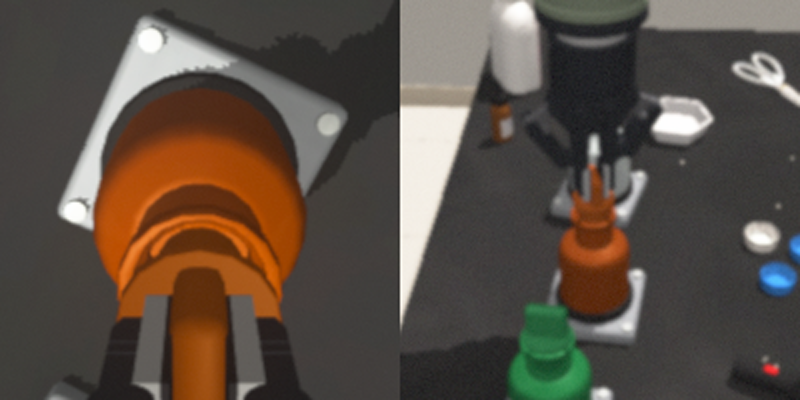

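jog_arm:
  motion:
    - {"travel": [0, 0, -1], "dr": [0, 0, 0]}
    - {"travel": [0, 0, -1.5], "dr": [0, 0, 0]}
    - {"travel": [0, 0, -1.5], "dr": [0, 0, 0]}
    - {"travel": [0, 0, -2], "dr": [0, 0, 0]}
    - {"travel": [0, 0, -2], "dr": [0, 0, 0]}
    - {"travel": [0, 0, -1.5], "dr": [0, 0, 0]}
    - {"travel": [0, 0, -0.5], "dr": [0, 0, 0]}
    - {"travel": [0, 0, 0], "dr": [0, 0, 0]}
    - {"travel": [0, 0, 0], "dr": [0, 0, 0]}

```text
time: 9.82
tool_pos: [0.5575, 0.0242, 0.2517]
tool_rot: [[0.95, 0.313, -0.001], [0.313, -0.95, -0.0], [-0.001, -0.0, -1.0]]
contact_force: [-1.3, -0.5, -1.2]
width: 0.0107
```

jog_arm:
  motion:
    - {"travel": [-0.5, 0.8, 0], "dr": [0, 0, 0]}
    - {"travel": [-1, 1.5, 0], "dr": [0, 0, 0]}
    - {"travel": [-1.6, 2.4, 0], "dr": [0, 0, 0]}
    - {"travel": [-1.6, 2.4, 0], "dr": [0, 0, 0]}
    - {"travel": [-1.6, 2.4, 0], "dr": [0, 0, 0]}
    - {"travel": [-1.6, 2.4, 0], "dr": [0, 0, 0]}
    - {"travel": [-1.6, 2.4, 0], "dr": [0, 0, 0]}
    - {"travel": [-1.6, 2.4, 0], "dr": [0, 0, 0]}
    - {"travel": [-1.6, 2.4, 0], "dr": [0, 0, 0]}
    - {"travel": [-1.6, 2.4, 0], "dr": [0, 0, 0]}
    - {"travel": [-1.6, 2.4, 0], "dr": [0, 0, 0]}
    - {"travel": [-1.6, 2.4, 0], "dr": [0, 0, 0]}
    - {"travel": [-1.6, 2.4, 0], "dr": [0, 0, 0]}
    - {"travel": [-1, 1.5, 0], "dr": [0, 0, 0]}
    - {"travel": [-0.3, 0.4, 0], "dr": [0, 0, 0]}
    - {"travel": [0, 0, 0], "dr": [0, 0, 0]}
    - {"travel": [0, 0, 0], "dr": [0, 0, 0]}

```text
time: 11.95
tool_pos: [0.4601, -0.3294, 0.2523]
tool_rot: [[0.949, 0.314, 0.0], [0.314, -0.949, 0.0], [0.0, -0.0, -1.0]]
contact_force: [0.1, 0.8, -1.2]
width: 0.0109
```

Run:
```python
from h import *
np.set_printoptions(precision=4,suppress=True)
o=observe();print(o['time'],o['q'],o['tool_pos'],o['tool_rot'],o['contact_force'],o['width'])
s=snap('wrist','w8.png');t=snap('side','s8.png');print(proj(s,(.4607,-.3297,.004)),proj(t,(.4607,-.3297,.004)))
x=np.vstack([s['pixels'][:300,120:520],t['pixels'][80:280,200:600]])
cv2.imwrite('pics/w8z.png',cv2.resize(x,None,fx=1.2,fy=1.2)[:,:,::-1])
```

```text
11.95 [ 0.1426  0.4499  0.5233  1.7555 -0.2606  1.0058  1.0829] [ 0.4601 -0.3294  0.2523] [[ 0.9495  0.3139  0.    ]
 [ 0.3139 -0.9495  0.0004]
 [ 0.0001 -0.0003 -1.    ]] [ 0.0653  0.7545 -1.2211] 0.010915744749166368
(np.float64(319.64822063612155), np.float64(153.76814404564038)) (np.float64(337.81009368804706), np.float64(183.63501964973102))
```

View pics/w8z.png

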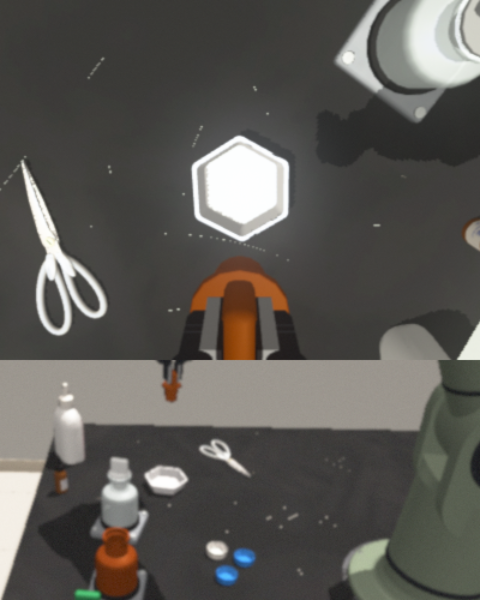

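jog_arm:
  motion:
    - {"travel": [0, 0, 1], "dr": [0, 0, 0]}
    - {"travel": [0, 0, 2], "dr": [0, 0, 0]}
    - {"travel": [0, 0, 3], "dr": [0, 0, 0]}
    - {"travel": [0, 0, 3], "dr": [0, 0, 0]}
    - {"travel": [0, 0, 3], "dr": [0, 0, 0]}
    - {"travel": [0, 0, 3], "dr": [0, 0, 0]}
    - {"travel": [0, 0, 2], "dr": [0, 0, 0]}
    - {"travel": [0, 0, 1.5], "dr": [0, 0, 0]}
    - {"travel": [0, 0, 1], "dr": [0, 0, 0]}
    - {"travel": [0, 0, 0.5], "dr": [0, 0, 0]}
    - {"travel": [0, 0, 0], "dr": [0, 0, 0]}
    - {"travel": [0, 0, 0], "dr": [0, 0, 0]}

```text
time: 13.55
tool_pos: [0.4599, -0.3304, 0.0528]
tool_rot: [[0.95, 0.313, 0.001], [0.313, -0.95, -0.0], [0.0, 0.001, -1.0]]
contact_force: [-0.6, -0.4, -0.9]
width: 0.011
```

Run:
```python
from h import *
s=snap('wrist','w9.png');t=snap('side','s9.png')
x=np.vstack([s['pixels'][50:350,120:520],cv2.resize(t['pixels'][130:230,260:460],None,fx=2,fy=2)])
cv2.imwrite('pics/w9z.png',cv2.resize(x,None,fx=1.2,fy=1.2)[:,:,::-1])
```

```text
(no output)
```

View pics/w9z.png

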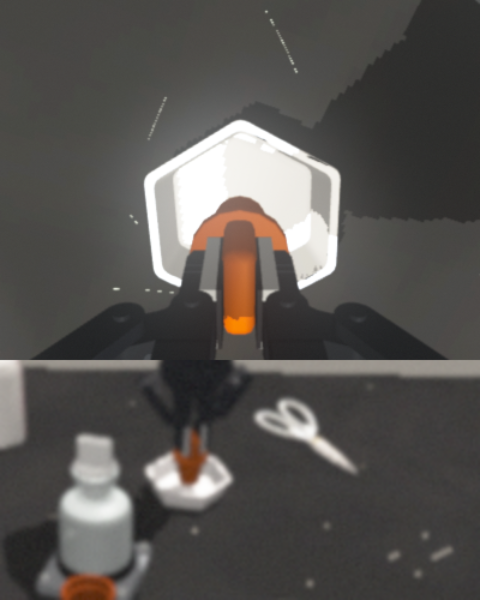

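Centred over the dish floor with the foot about 9 mm above it. Lower slowly.

jog_arm:
  motion:
    - {"travel": [0, 0, 0.3], "dr": [0, 0, 0]}
    - {"travel": [0, 0, 0.2], "dr": [0, 0, 0]}
    - {"travel": [0, 0, 0.2], "dr": [0, 0, 0]}
    - {"travel": [0, 0, 0], "dr": [0, 0, 0]}

```text
time: 14.15
tool_pos: [0.4596, -0.3302, 0.0451]
tool_rot: [[0.95, 0.313, -0.0], [0.313, -0.95, 0.0], [-0.0, -0.0, -1.0]]
contact_force: [0.9, 0.1, -0.1]
width: 0.011
```

jog_arm:
  motion:
    - {"travel": [0, 0, 0.1], "dr": [0, 0, 0]}
    - {"travel": [0, 0, 0.1], "dr": [0, 0, 0]}
    - {"travel": [0, 0, 0], "dr": [0, 0, 0]}

```text
time: 14.52
tool_pos: [0.4597, -0.3302, 0.0432]
tool_rot: [[0.95, 0.313, -0.0], [0.313, -0.95, 0.0], [-0.0, -0.0, -1.0]]
contact_force: [0.5, 0.1, -0.1]
width: 0.0107
```

jog_arm:
  motion:
    - {"travel": [0, 0, 0.1], "dr": [0, 0, 0]}
    - {"travel": [0, 0, 0], "dr": [0, 0, 0]}

```text
time: 14.78
tool_pos: [0.4598, -0.3303, 0.0423]
tool_rot: [[0.95, 0.313, 0.0], [0.313, -0.95, -0.0], [0.0, 0.0, -1.0]]
contact_force: [-0.2, 0.2, -0.1]
width: 0.0106
```

jog_arm:
  motion:
    - {"travel": [0, 0, 0.1], "dr": [0, 0, 0]}
    - {"travel": [0, 0, 0], "dr": [0, 0, 0]}

```text
time: 15.02
tool_pos: [0.4599, -0.3303, 0.0419]
tool_rot: [[0.95, 0.313, 0.001], [0.313, -0.95, 0.0], [0.001, 0.0, -1.0]]
contact_force: [-3.3, 2.3, 12.3]
width: 0.0106
```

jog_arm:
  motion:
    - {"travel": [0, 0, -0.06], "dr": [0, 0, 0]}
    - {"travel": [0, 0, 0], "dr": [0, 0, 0]}

```text
time: 15.28
tool_pos: [0.4598, -0.3303, 0.042]
tool_rot: [[0.95, 0.313, 0.0], [0.313, -0.95, -0.0], [0.0, 0.0, -1.0]]
contact_force: [-0.7, 0.5, 3.9]
width: 0.0108
```

jog_arm:
  motion:
    - {"travel": [0, 0, 0], "dr": [0, 0, 0]}
    - {"travel": [0, 0, 0], "dr": [0, 0, 0]}
    - {"travel": [0, 0, 0], "dr": [0, 0, 0]}
    - {"travel": [0, 0, 0], "dr": [0, 0, 0]}
    - {"travel": [0, 0, 0], "dr": [0, 0, 0]}
  claw: 3.5

```text
time: 15.9
tool_pos: [0.4597, -0.3302, 0.0419]
tool_rot: [[0.95, 0.313, -0.0], [0.313, -0.95, -0.0], [-0.0, 0.0, -1.0]]
contact_force: [-0.6, -1.0, 0.6]
width: 0.0354
```

Run:
```python
from h import *
s=snap('wrist','w10.png');t=snap('side','s10.png')
x=np.vstack([s['pixels'][50:350,120:520],cv2.resize(t['pixels'][130:230,260:460],None,fx=2,fy=2)])
cv2.imwrite('pics/w10z.png',cv2.resize(x,None,fx=1.2,fy=1.2)[:,:,::-1])
```

```text
(no output)
```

View pics/w10z.png

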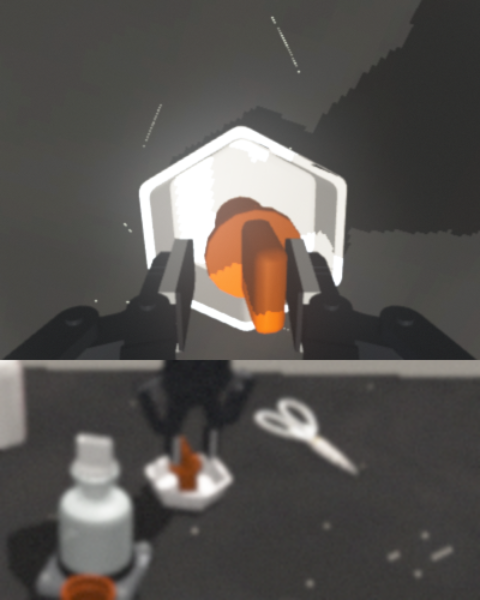

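Run:
```python
from h import *
s=snap('wrist','w11.png');t=snap('side','s11.png')
x=np.vstack([cv2.resize(s['pixels'][150:350,220:420],None,fx=2,fy=2),cv2.resize(t['pixels'][150:220,280:380],None,fx=4,fy=4)])
cv2.imwrite('pics/w11z.png',x[:,:,::-1]);print(x.shape)
```

```text
(680, 400, 3)
```

View pics/w11z.png

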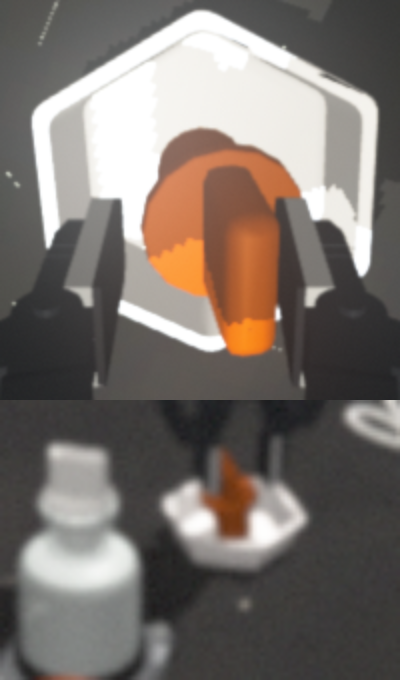

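jog_arm:
  motion:
    - {"travel": [0, 0, 0], "dr": [0, 0, 0]}
    - {"travel": [0, 0, 0], "dr": [0, 0, 0]}
  claw: 2.6

```text
time: 16.35
tool_pos: [0.4597, -0.3302, 0.0419]
tool_rot: [[0.95, 0.313, -0.0], [0.313, -0.95, -0.0], [-0.0, -0.0, -1.0]]
contact_force: [-0.5, 0.6, -0.4]
width: 0.0258
```

jog_arm:
  motion:
    - {"travel": [0, 0, 0], "dr": [0, 0, 0]}
    - {"travel": [0, 0, 0], "dr": [0, 0, 0]}
  claw: 1.9

```text
time: 16.6
tool_pos: [0.4597, -0.3302, 0.0419]
tool_rot: [[0.95, 0.313, 0.0], [0.313, -0.95, -0.0], [0.0, 0.0, -1.0]]
contact_force: [0.2, -0.9, 0.1]
width: 0.0189
```

jog_arm:
  motion:
    - {"travel": [0, 0, 0], "dr": [0, 0, 0]}
    - {"travel": [0, 0, 0], "dr": [0, 0, 0]}
  claw: 1.4

```text
time: 16.85
tool_pos: [0.4597, -0.3302, 0.0419]
tool_rot: [[0.95, 0.313, -0.0], [0.313, -0.95, 0.0], [-0.0, -0.0, -1.0]]
contact_force: [-0.4, -0.4, 0.5]
width: 0.014
```

Run:
```python
from h import *
s=snap('wrist','w12.png');t=snap('side','s12.png')
x=np.vstack([cv2.resize(s['pixels'][150:350,220:420],None,fx=2,fy=2),cv2.resize(t['pixels'][150:220,280:380],None,fx=4,fy=4)])
cv2.imwrite('pics/w12z.png',x[:,:,::-1])
```

```text
(no output)
```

View pics/w12z.png

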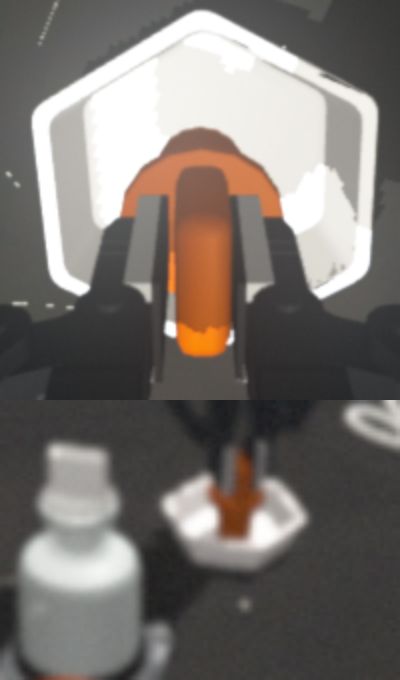

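jog_arm:
  motion:
    - {"travel": [0, 0, 0], "dr": [0, 0, 0]}
    - {"travel": [0, 0, 0], "dr": [0, 0, 0]}
    - {"travel": [0, 0, 0], "dr": [0, 0, 0]}
  claw: 0

```text
time: 17.32
tool_pos: [0.4597, -0.3303, 0.042]
tool_rot: [[0.95, 0.313, 0.0], [0.313, -0.95, -0.0], [0.0, 0.0, -1.0]]
contact_force: [-0.8, -0.2, 3.6]
width: 0.0107
```

Run:
```python
from h import *
s=snap('wrist','w13.png');t=snap('side','s13.png')
x=np.vstack([cv2.resize(s['pixels'][150:350,220:420],None,fx=2,fy=2),cv2.resize(t['pixels'][150:220,280:380],None,fx=4,fy=4)])
cv2.imwrite('pics/w13z.png',x[:,:,::-1])
```

```text
(no output)
```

View pics/w13z.png

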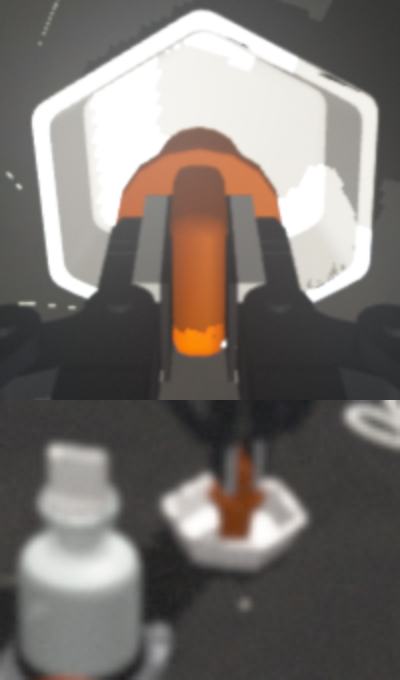

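jog_arm:
  motion:
    - {"travel": [0, 0, 0], "dr": [0, 0, 0]}
    - {"travel": [0, 0, 0], "dr": [0, 0, 0]}
  claw: 1.15

```text
time: 17.68
tool_pos: [0.4597, -0.3303, 0.0419]
tool_rot: [[0.95, 0.313, 0.0], [0.313, -0.95, -0.0], [0.0, 0.0, -1.0]]
contact_force: [0.5, 0.2, 2.1]
width: 0.0118
```

jog_arm:
  motion:
    - {"travel": [0, 0, 0], "dr": [0, 0, 0]}
    - {"travel": [0, 0, 0], "dr": [0, 0, 0]}
  claw: 1.25

```text
time: 17.92
tool_pos: [0.4597, -0.3301, 0.0418]
tool_rot: [[0.95, 0.313, -0.0], [0.313, -0.95, 0.0], [-0.0, -0.0, -1.0]]
contact_force: [0.0, 0.3, 0.1]
width: 0.0127
```

jog_arm:
  motion:
    - {"travel": [0, 0, 0], "dr": [0, 0, 0]}
    - {"travel": [0, 0, 0], "dr": [0, 0, 0]}
  claw: 1.4

```text
time: 18.18
tool_pos: [0.4597, -0.3302, 0.0419]
tool_rot: [[0.95, 0.313, -0.0], [0.313, -0.95, 0.0], [-0.0, -0.0, -1.0]]
contact_force: [-0.2, -0.6, 0.3]
width: 0.014
```

jog_arm:
  motion:
    - {"travel": [0, 0, 0], "dr": [0, 0, 0]}
    - {"travel": [0, 0, 0], "dr": [0, 0, 0]}
  claw: 1.7

```text
time: 18.42
tool_pos: [0.4597, -0.3302, 0.0419]
tool_rot: [[0.95, 0.313, -0.0], [0.313, -0.95, -0.0], [-0.0, 0.0, -1.0]]
contact_force: [-0.2, -0.2, 0.3]
width: 0.017
```

Run:
```python
from h import *
s=snap('wrist','w14.png');t=snap('side','s14.png')
x=np.vstack([cv2.resize(s['pixels'][150:350,220:420],None,fx=2,fy=2),cv2.resize(t['pixels'][150:220,280:380],None,fx=4,fy=4)])
cv2.imwrite('pics/w14z.png',x[:,:,::-1])
```

```text
(no output)
```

View pics/w14z.png

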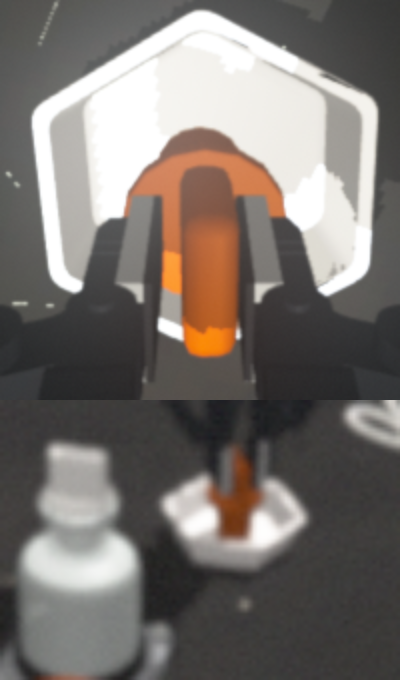

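jog_arm:
  motion:
    - {"travel": [0, 0, 0], "dr": [0, 0, 0]}
    - {"travel": [0, 0, 0], "dr": [0, 0, 0]}
  claw: 2.4

```text
time: 18.77
tool_pos: [0.4597, -0.3303, 0.0419]
tool_rot: [[0.95, 0.313, 0.0], [0.313, -0.95, -0.0], [0.0, 0.0, -1.0]]
contact_force: [0.2, -0.3, 0.5]
width: 0.0237
```

Run:
```python
from h import *
s=snap('wrist','w15.png');t=snap('side','s15.png')
a=lambda f:cv2.resize(f[180:350,240:400],None,fx=2.5,fy=2.5)
old=cv2.imread('pics/w11.png')[:,:,::-1]
x=np.hstack([a(s['pixels']),a(old)])
cv2.imwrite('pics/w15z.png',x[:,:,::-1])
```

```text
(no output)
```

View pics/w15z.png

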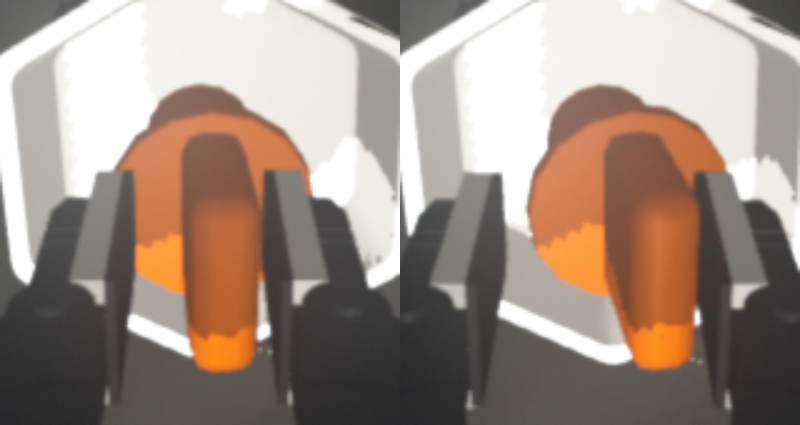

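jog_arm:
  motion:
    - {"travel": [0, 0, 0], "dr": [0, 0, 0]}
    - {"travel": [0, 0, 0], "dr": [0, 0, 0]}
  claw: 1.5

```text
time: 19.12
tool_pos: [0.4597, -0.3302, 0.0419]
tool_rot: [[0.95, 0.313, 0.0], [0.313, -0.95, -0.0], [-0.0, 0.0, -1.0]]
contact_force: [0.3, 0.4, -0.0]
width: 0.0149
```

jog_arm:
  motion:
    - {"travel": [0, 0, 0], "dr": [0, 0, 0]}
    - {"travel": [0, 0, 0], "dr": [0, 0, 0]}
    - {"travel": [0, 0, 0], "dr": [0, 0, 0]}
    - {"travel": [0, 0, 0], "dr": [0, 0, 0]}
  claw: 0

```text
time: 19.62
tool_pos: [0.4597, -0.3303, 0.042]
tool_rot: [[0.95, 0.313, 0.0], [0.313, -0.95, -0.0], [0.0, 0.0, -1.0]]
contact_force: [-2.1, 0.5, 3.8]
width: 0.0108
```

jog_arm:
  motion:
    - {"travel": [0, 0, -0.5], "dr": [0, 0, 0]}
    - {"travel": [0, 0, -1.5], "dr": [0, 0, 0]}
    - {"travel": [0, 0, -3], "dr": [0, 0, 2]}
    - {"travel": [0, 0, -3], "dr": [0, 0, 5]}
    - {"travel": [0, 0, -2], "dr": [0, 0, 6]}
    - {"travel": [0, 0, -1], "dr": [0, 0, 5]}
    - {"travel": [0, 0, 0], "dr": [0, 0, 0]}
    - {"travel": [0, 0, 0], "dr": [0, 0, 0]}

```text
time: 20.62
tool_pos: [0.4596, -0.33, 0.1519]
tool_rot: [[1.0, 0.006, -0.0], [0.006, -1.0, 0.0], [-0.0, -0.0, -1.0]]
contact_force: [0.8, -0.2, -0.1]
width: 0.0108
```

Run:
```python
from h import *
print(observe()['q'].round(3))
s=snap('wrist','w16.png');t=snap('side','s16.png')
x=np.vstack([s['pixels'][50:350,120:520],cv2.resize(t['pixels'][100:230,260:460],None,fx=2,fy=2)])
cv2.imwrite('pics/w16z.png',x[:,:,::-1])
```

```text
[ 0.135  0.596  0.552  1.853 -0.419  0.81   0.91 ]
```

View pics/w16z.png

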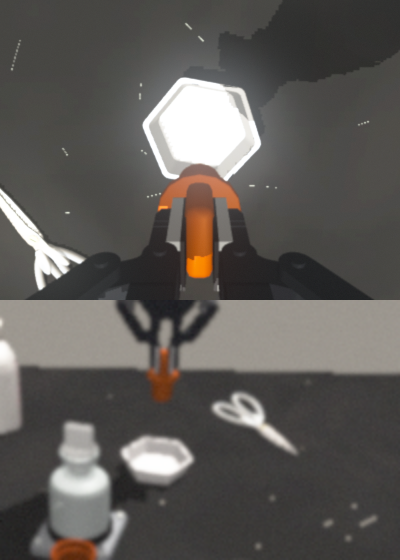

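jog_arm:
  motion:
    - {"travel": [0, 0, 0], "dr": [3, 0, 0]}
    - {"travel": [0, 0, 0], "dr": [6, 0, 0]}
    - {"travel": [0, 0, 0], "dr": [6, 0, 0]}
    - {"travel": [0, 0, 0], "dr": [6, 0, 0]}
    - {"travel": [0, 0, 0], "dr": [6, 0, 0]}
    - {"travel": [0, 0, 0], "dr": [3, 0, 0]}
    - {"travel": [0, 0, 0], "dr": [0, 0, 0]}

```text
time: 21.6
tool_pos: [0.459, -0.331, 0.1509]
tool_rot: [[1.0, 0.002, -0.002], [0.003, -0.866, 0.5], [-0.001, -0.5, -0.866]]
contact_force: [-0.1, 0.2, -1.5]
width: 0.0104
```

Run:
```python
from h import *
o=observe();print(o['q'].round(3),o['tool_pos'])
t=snap('side','s17.png');u=snap('top','t17.png')
x=np.vstack([t['pixels'][0:280,160:560],u['pixels'][50:300,300:600].repeat(1,0)[:, :] if 0 else cv2.resize(u['pixels'][60:310,240:640],(400,250))])
cv2.imwrite('pics/w17z.png',x[:,:,::-1])
```

```text
[ 0.513  0.774  0.363  1.565 -0.613  1.326  1.134] [ 0.45895043 -0.33100557  0.15087824]
```

View pics/w17z.png

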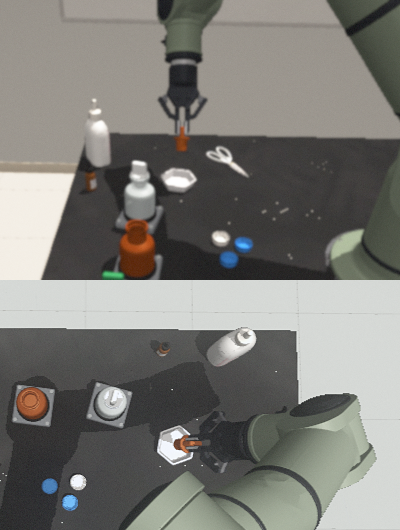

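jog_arm:
  motion:
    - {"travel": [0, 0, 0], "dr": [3, 0, 0]}
    - {"travel": [0, 0, 0], "dr": [6, 0, 0]}
    - {"travel": [0, 0, 0], "dr": [6, 0, 0]}
    - {"travel": [0, 0, 0], "dr": [6, 0, 0]}
    - {"travel": [0, 0, 0], "dr": [4, 0, 0]}
    - {"travel": [0, 0, 0], "dr": [2, 0, 0]}
    - {"travel": [0, 0, 0], "dr": [0, 0, 0]}
    - {"travel": [0, 0, 0], "dr": [0, 0, 0]}

```text
time: 22.7
tool_pos: [0.4601, -0.3299, 0.1524]
tool_rot: [[1.0, 0.003, -0.004], [0.005, -0.546, 0.838], [0.001, -0.838, -0.546]]
contact_force: [-1.0, 0.0, -0.5]
width: 0.011
```

Run:
```python
from h import *
o=observe();print(o['q'].round(3),o['tool_pos'],o['tool_rot'].round(3).tolist())
R=o['tool_rot'];print('travel cm',R.T@(np.array([.461,-.337,.046])-o['tool_pos'])*100)
u=snap('top','t18.png');s=snapshot('side')
x=np.vstack([cv2.resize(u['pixels'][150:300,340:580],None,fx=2,fy=2),cv2.resize(s['pixels'][100:230,240:480],None,fx=2,fy=2)])
cv2.imwrite('pics/w18z.png',x[:,:,::-1])
```

```text
[ 0.715  1.01   0.239  1.313 -0.725  1.75   1.167] [ 0.46010906 -0.32994898  0.15241633] [[1.0, 0.003, -0.004], [0.005, -0.546, 0.838], [0.001, -0.838, -0.546]]
travel cm [0.07854773 9.29948381 5.22138795]
```

View pics/w18z.png

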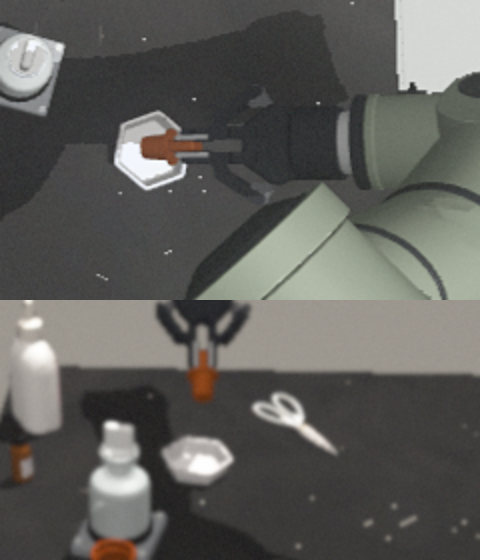

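jog_arm:
  motion:
    - {"travel": [0, 0.8, 0.4], "dr": [0, 0, 0]}
    - {"travel": [0, 1.6, 0.9], "dr": [0, 0, 0]}
    - {"travel": [0, 2, 1.1], "dr": [0, 0, 0]}
    - {"travel": [0.1, 2, 1.1], "dr": [0, 0, 0]}
    - {"travel": [0, 1.6, 1], "dr": [0, 0, 0]}
    - {"travel": [0, 0.9, 0.5], "dr": [0, 0, 0]}
    - {"travel": [0, 0.4, 0.2], "dr": [0, 0, 0]}
    - {"travel": [0, 0, 0], "dr": [0, 0, 0]}
    - {"travel": [0, 0, 0], "dr": [0, 0, 0]}

```text
time: 23.92
tool_pos: [0.4609, -0.3375, 0.0462]
tool_rot: [[1.0, 0.003, -0.003], [0.004, -0.545, 0.838], [0.001, -0.838, -0.545]]
contact_force: [-0.1, 0.4, -0.0]
width: 0.0112
```

Run:
```python
from h import *
o=observe();print(o['q'].round(3),o['tool_pos'])
u=snap('top','t19.png');s=snap('side','s19.png');w=snap('wrist','w19.png')
x=np.vstack([np.hstack([cv2.resize(u['pixels'][190:260,380:480],None,fx=4,fy=4),cv2.resize(s['pixels'][150:220,280:380],None,fx=4,fy=4)]),cv2.resize(w['pixels'][100:350,220:420],None,fx=1.2,fy=1.2).repeat(1,0) if 0 else cv2.resize(w['pixels'][:,0:640],(800,500))[200:500]])
cv2.imwrite('pics/w19z.png',x[:,:,::-1])
```

```text
[ 0.732  1.167  0.223  1.268 -0.735  1.659  1.231] [ 0.46094931 -0.33751706  0.04620378]
```

View pics/w19z.png

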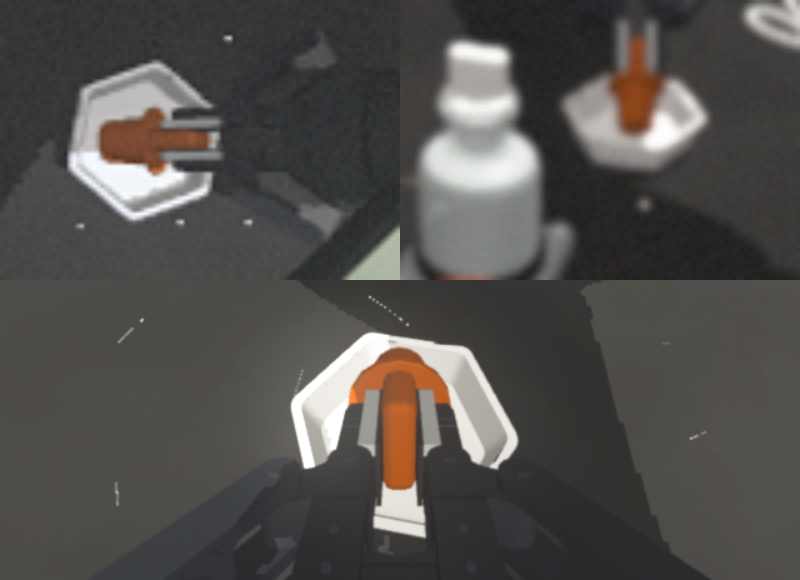

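jog_arm:
  motion:
    - {"travel": [0, 0.25, 0.16], "dr": [0, 0, 0]}
    - {"travel": [0, 0.25, 0.16], "dr": [0, 0, 0]}
    - {"travel": [0, 0.17, 0.11], "dr": [0, 0, 0]}
    - {"travel": [0, 0, 0], "dr": [0, 0, 0]}

```text
time: 24.58
tool_pos: [0.4606, -0.3372, 0.0374]
tool_rot: [[1.0, 0.002, -0.003], [0.004, -0.544, 0.839], [-0.0, -0.839, -0.544]]
contact_force: [0.1, 0.5, -0.6]
width: 0.0106
```

jog_arm:
  motion:
    - {"travel": [0, 0.08, 0.05], "dr": [0, 0, 0]}
    - {"travel": [0, 0.08, 0.05], "dr": [0, 0, 0]}
    - {"travel": [0, 0, 0], "dr": [0, 0, 0]}

```text
time: 24.95
tool_pos: [0.4608, -0.3374, 0.0361]
tool_rot: [[1.0, 0.002, -0.003], [0.004, -0.544, 0.839], [0.0, -0.839, -0.544]]
contact_force: [0.5, -1.1, 5.1]
width: 0.011
```

jog_arm:
  motion:
    - {"travel": [0, 0.13, -0.04], "dr": [2, 0, 0]}
    - {"travel": [0, 0.13, -0.04], "dr": [2, 0, 0]}
    - {"travel": [0, 0.13, -0.04], "dr": [2, 0, 0]}
    - {"travel": [0, 0.13, -0.04], "dr": [2, 0, 0]}
    - {"travel": [0, 0, 0], "dr": [0, 0, 0]}

```text
time: 25.58
tool_pos: [0.4608, -0.3412, 0.0328]
tool_rot: [[1.0, 0.002, -0.003], [0.004, -0.418, 0.909], [0.001, -0.909, -0.418]]
contact_force: [0.5, 1.8, 15.2]
width: 0.0108
```

Run:
```python
from h import *
o=observe();print(o['q'].round(3),o['tool_pos'])
u=snap('top','t20.png');s=snap('side','s20.png')
x=np.hstack([cv2.resize(u['pixels'][190:260,380:480],None,fx=4,fy=4),cv2.resize(s['pixels'][150:220,280:380],None,fx=4,fy=4)])
cv2.imwrite('pics/w20z.png',x[:,:,::-1])
```

```text
[ 0.781  1.274  0.184  1.154 -0.758  1.788  1.214] [ 0.46079649 -0.34117115  0.03277085]
```

View pics/w20z.png

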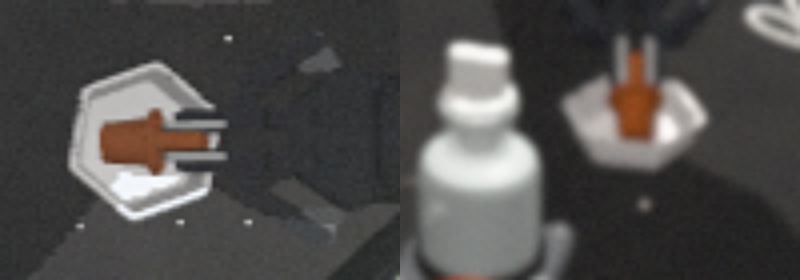

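jog_arm:
  motion:
    - {"travel": [0, -0.05, -0.02], "dr": [0, 0, 0]}
    - {"travel": [0, 0, 0], "dr": [0, 0, 0]}

```text
time: 25.92
tool_pos: [0.4608, -0.3411, 0.033]
tool_rot: [[1.0, 0.002, -0.003], [0.004, -0.42, 0.908], [0.0, -0.908, -0.42]]
contact_force: [1.1, 1.2, 9.6]
width: 0.0109
```

jog_arm:
  motion:
    - {"travel": [0, 0, 0], "dr": [0, 0, 0]}
    - {"travel": [0, 0, 0], "dr": [0, 0, 0]}
  claw: 1.15

```text
time: 26.18
tool_pos: [0.4608, -0.341, 0.033]
tool_rot: [[1.0, 0.002, -0.003], [0.004, -0.419, 0.908], [0.0, -0.908, -0.419]]
contact_force: [0.8, 1.8, 9.3]
width: 0.0115
```

jog_arm:
  motion:
    - {"travel": [0, 0, 0], "dr": [0, 0, 0]}
    - {"travel": [0, 0, 0], "dr": [0, 0, 0]}
  claw: 1.4

```text
time: 26.42
tool_pos: [0.4604, -0.3414, 0.032]
tool_rot: [[1.0, 0.001, -0.004], [0.004, -0.422, 0.907], [-0.001, -0.907, -0.422]]
contact_force: [0.3, 0.6, 0.2]
width: 0.0136
```

jog_arm:
  motion:
    - {"travel": [0, 0, 0], "dr": [0, 0, 0]}
    - {"travel": [0, 0, 0], "dr": [0, 0, 0]}
    - {"travel": [0, 0, 0], "dr": [0, 0, 0]}
  claw: 2.6

```text
time: 26.8
tool_pos: [0.4608, -0.3413, 0.0326]
tool_rot: [[1.0, 0.002, -0.004], [0.004, -0.423, 0.906], [-0.0, -0.906, -0.423]]
contact_force: [-0.6, 0.1, -0.5]
width: 0.0263
```

Run:
```python
from h import *
u=snap('top','t21.png');s=snap('side','s21.png');w=snap('wrist','w21.png')
x=np.vstack([np.hstack([cv2.resize(u['pixels'][190:260,380:480],None,fx=4,fy=4),cv2.resize(s['pixels'][150:220,280:380],None,fx=4,fy=4)]),cv2.resize(w['pixels'],(800,500))[200:500]])
cv2.imwrite('pics/w21z.png',x[:,:,::-1])
```

```text
(no output)
```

View pics/w21z.png

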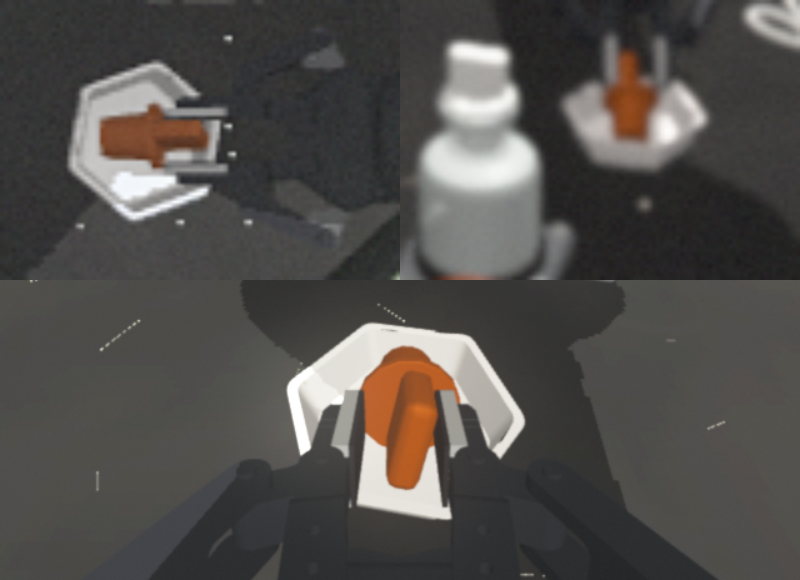

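jog_arm:
  motion:
    - {"travel": [0, 0, 0], "dr": [0, 0, 0]}
    - {"travel": [0, 0, 0], "dr": [0, 0, 0]}
    - {"travel": [0, 0, 0], "dr": [0, 0, 0]}
  claw: 4

```text
time: 27.32
tool_pos: [0.4608, -0.3413, 0.0326]
tool_rot: [[1.0, 0.002, -0.004], [0.004, -0.423, 0.906], [0.0, -0.906, -0.423]]
contact_force: [-0.9, 0.9, 0.2]
width: 0.0397
```

Run:
```python
from h import *
w=snap('wrist','w22.png')
cv2.imwrite('pics/w22z.png',cv2.resize(w['pixels'],(800,500))[200:500][:,:,::-1])
```

```text
(no output)
```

View pics/w22z.png

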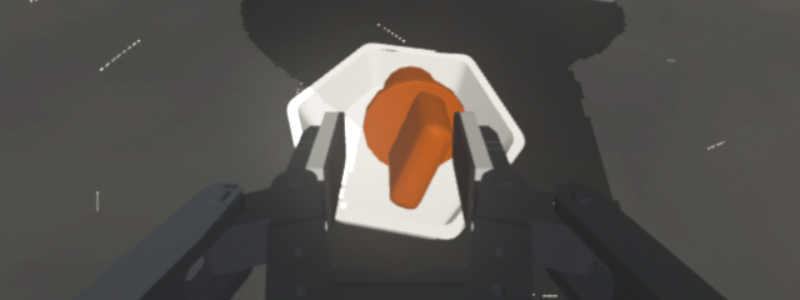

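jog_arm:
  motion:
    - {"travel": [0, 0, 0], "dr": [0, 0, 0]}
    - {"travel": [0, 0, 0], "dr": [0, 0, 0]}
    - {"travel": [0, 0, 0], "dr": [0, 0, 0]}
  claw: 5

```text
time: 27.75
tool_pos: [0.4607, -0.3413, 0.0326]
tool_rot: [[1.0, 0.002, -0.004], [0.004, -0.423, 0.906], [-0.0, -0.906, -0.423]]
contact_force: [1.7, -0.8, 0.0]
width: 0.0499
```

Run:
```python
from h import *
w=snap('wrist','w23.png')
cv2.imwrite('pics/w23z.png',cv2.resize(w['pixels'],(800,500))[200:500][:,:,::-1])
```

```text
(no output)
```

View pics/w23z.png

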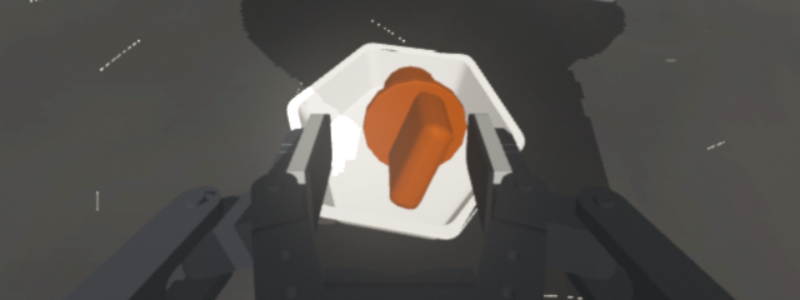

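The stopper now rests by itself, clear of both fingers. Back out along the finger axis (rising).

jog_arm:
  motion:
    - {"travel": [0, -0.1, -0.5], "dr": [0, 0, 0]}
    - {"travel": [0, -0.3, -1.2], "dr": [0, 0, 0]}
    - {"travel": [0, -0.5, -2], "dr": [0, 0, 0]}
    - {"travel": [0, -0.8, -2.5], "dr": [0, 0, 0]}
    - {"travel": [0, -1.5, -2.5], "dr": [0, 0, 0]}
    - {"travel": [0, -2, -2.5], "dr": [0, 0, 0]}
    - {"travel": [0, -2, -2], "dr": [0, 0, 0]}
    - {"travel": [0, -1, -1], "dr": [0, 0, 0]}
    - {"travel": [0, 0, 0], "dr": [0, 0, 0]}
    - {"travel": [0, 0, 0], "dr": [0, 0, 0]}

```text
time: 29.05
tool_pos: [0.4602, -0.4263, 0.1476]
tool_rot: [[1.0, -0.002, -0.013], [0.011, -0.413, 0.911], [-0.007, -0.911, -0.413]]
contact_force: [-0.6, 0.1, 0.1]
width: 0.05
```

Run:
```python
from h import *
o=observe();print(o['time'],o['q'].round(2),o['tool_pos'],o['contact_force'])
u=snap('top','t24.png');s=snap('side','s24.png');w=snap('wrist','w24.png')
x=np.vstack([np.hstack([cv2.resize(u['pixels'][190:260,380:480],None,fx=4,fy=4),cv2.resize(s['pixels'][80:360,200:600],None,fx=1,fy=1)]),cv2.resize(w['pixels'],(800,500))[100:400]])
cv2.imwrite('pics/w24z.png',x[:,:,::-1])
```

```text
29.05 [ 1.13  1.26 -0.53  0.87 -0.28  1.93  0.73] [ 0.46017078 -0.42627759  0.1476077 ] [-0.601242   0.1198782  0.1323405]
```

View pics/w24z.png

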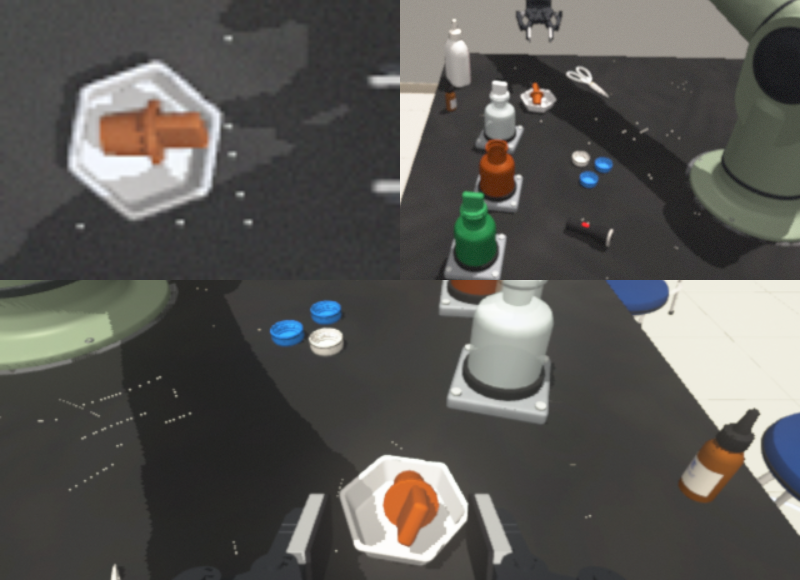

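jog_arm:
  motion:
    - {"travel": [0, 0, 0], "dr": [-4, 0, 0]}
    - {"travel": [0, 0, 0], "dr": [-6, 0, 0]}
    - {"travel": [0, 0, 0], "dr": [-6, 0, 0]}
    - {"travel": [0, 0, 0], "dr": [-3, 0, 0]}
    - {"travel": [0, 0, 0], "dr": [0, 0, 0]}
    - {"travel": [0, 0, 0], "dr": [0, 0, 0]}
    - {"travel": [0, 0, 0], "dr": [0, 0, 0]}

```text
time: 30.08
tool_pos: [0.4606, -0.426, 0.1476]
tool_rot: [[1.0, 0.003, -0.013], [0.011, -0.686, 0.728], [-0.006, -0.728, -0.686]]
contact_force: [-0.1, -1.3, 1.0]
width: 0.0497
```

Run:
```python
from h import *
o=observe();print(o['time'],o['q'].round(3),o['qd'].round(3),o['contact_force'])
u=snap('top','t25.png');a=np.load('pics/t24.npz')['pixels']
print(np.abs(u['pixels'][190:260,380:450].astype(int)-a[190:260,380:450]).mean())
x=np.hstack([cv2.resize(u['pixels'][100:280,160:480],None,fx=2.4,fy=2.4)]);cv2.imwrite('pics/w25z.png',x[:,:,::-1])
```

```text
30.075 [ 1.113  1.061 -0.497  1.088 -0.142  1.646  0.76 ] [ 0.004 -0.002 -0.007  0.002  0.003 -0.002 -0.001] [-0.06020591 -1.34554942  0.9518697 ]
8.751632653061224
```

View pics/w25z.png

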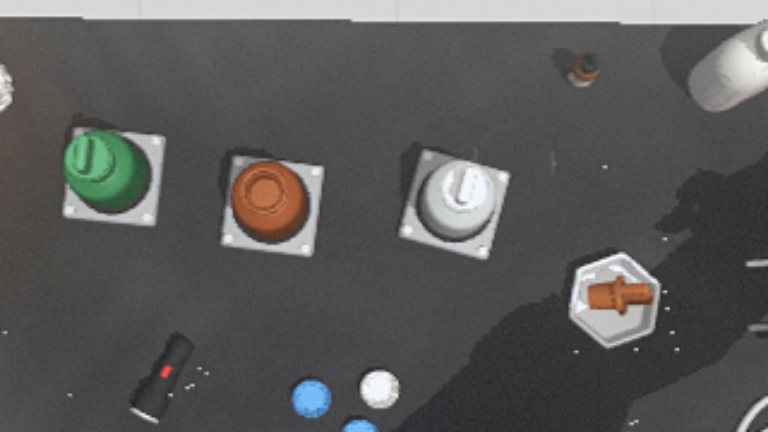

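The stopper is lying in the dish, the amber bottle is open, and the green and clear bottles look untouched.

```bash
python3 -c "
from workcell import job_done;print(job_done())"
```

```text
the job is handed in; nothing more can be done
None
```

The amber bottle's stopper is out and lying on its side in the white dish. I handed the job in at about 30 s of the 43 s allowed.

**What I did:** I gripped the tab, twisted it about 65°, and pulled it straight up. During the twist the side force reached about 13 N, so I re-centred the gripper before pulling. I then carried the stopper over to the dish.

**What did not go as planned:** I first set it down upright. When I opened the fingers it leaned over against one of them, on a quick release and again on a slow one. I re-gripped it each time, so it never fell. I then lifted it, tilted it to about 65°, and laid it down. It tipped or rolled slightly as I let go and then settled.

**Last checks:**
- **Stopper:** it lay inside the dish, clear of the fingers. I compared it only by eye between the last two pictures: the pixel comparison was inconclusive because the arm's shadow had moved.
- **Bottles:** the amber neck was open. The green and clear bottles looked unmoved and still stoppered.
- **Robot:** it was touching nothing and had almost stopped. The highest force I read, between moves, was about 13 to 15 N. One wrist joint (joint 6) reached its limit of about 1.93 rad while backing out, so I moved it back to 1.65 before handing in.

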